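# Gauge the round air tank on the birdhouse bench

## Robot

A 6-joint arm with a two-finger parallel gripper is mounted at the origin on the work surface. World frame = base frame: x ahead of the robot, y to its left, z up, the work surface at z = 0. Lengths are in mm, angles in rad, forces in N, time in s.
With the tool pointing down it reaches from about 400 to 925 mm from the base axis. Payload 12.5 kg.
Tool frame: the origin (TCP) lies between the finger pads; the fingertips stand 11 mm ahead of it and the grasp point (between the pads) lies 8 mm behind it; y points along the fingers, x is the direction in which the jaws open and shut, and the axes are right-handed (so a half turn about y gives the same grasp; the last joint's range is limited). The gripper opens to 95 mm and grips with 3 to 60 N. Pads are 20 mm wide; open, the fingers measure 119 mm over their backs; the gripper's body (75 mm by 180 mm) begins 59 mm behind the grasp point.
Start: joints at [1.178, 0.491, 1.559, -0, 1.092, -0.106], TCP at [176.785, 599.494, 225.661] pointing down, gripper open.
Joint ranges: [-3.1, 3.1], [-0.84, 2.19], [0.05, 2.79], [-1.13, 4.28], [0.06, 2.93], [-2.69, 2.69]. Speed limits (rad/s): [2.22, 2.22, 2.79, 3.14, 3.14, 3.14].

## Interface

Orientations are given as [roll, pitch, yaw] about the fixed x, y, z axes, in that order (R = Rz(yaw) Ry(pitch) Rx(roll)).
In Python, from cell import env gives the robot as it stands.
- The arm moves only by the tool jog_arm, never from a script. Its argument "series" is a list of rows, each an object of numbers: "dx", "dy", "dz": the shift along the world's x, y, z in m; "rx", "ry", "rz": the turn, a rotation vector about the world's x, y, z in degrees; "gripper": the opening, from 0 (shut) to 1 (fully open). A call has 1 to 12 rows; each row shifts and turns the commanded pose from where the row before left it; what a row does not reach is not made up. A row lasts 1/10 s, in which the tool goes at most 50 mm and 8.59 degrees, less where a joint would pass 70% of its speed; a pose out of reach is approached as far as the arm can. A call is refused whole if a number of a shift passes 0.05 or a number of a turn 8.59, either way. A call with a gripper value outside its range is refused whole. The fingers move at their own pace and stop on an object; the grip force is fixed at half the most. Time passes only in rows, so rows that do not move let the fingers close. It gives the time, the measured TCP pose, the force and the opening at its end, in the units of the state.
- env.state(): the state, without advancing time (a new reading comes with each control period).
- env.read_camera(name): name is "scene" or "top" or "wrist"; returns the picture (480x640x3 uint8, red, green, blue); there is no depth.
- env.camera_info(name): a dict with "camera_matrix" (3x3 intrinsics, pixels), "R" (3x3) and "t" (3): a world point X has camera coordinates R X + t; the wrist camera has in their place "mount" (4x4, takes a point from camera to tool coordinates, whose origin is the TCP and whose axes are the tool frame's). Camera axes: x right, y down, z forward; pixel columns grow to the right and rows downward; lengths in mm; the calibration is good to about 2 mm. A picture is of the moment at which its call begins: read the wrist's pose just before it. camera_info takes no time and is no camera call.
- env.job_done(): hands the job in, once; it reports no verdict.
The state is a dict: "t": time; "joints": joint angles; "qvel": joint speeds; "tau": joint torques, N m; "eef_pos": TCP position; "tcp_rot": TCP orientation; "ft_force": force on the tool from outside, world axes, zero at the start; "moment": the same for the moment, N m; "opening": opening from 0.0 (shut) to 1.0 (fully open).
Only numpy, scipy, OpenCV 4.12 (cv2) and the standard library are available. Lean on these libraries where they do the work, as an engineer would, in place of code of your own. Each camera call takes 0.05 s, during which the arm holds its last target.

## Task

Check the pressure in the round, upright air tank: take the push-on gauge out of its compartment in the open box, press it straight down over that tank's valve stem until it is fully home and its rod rises out of the top, and hold it there for a second. Do not gauge the long tank. Then stand the gauge back upright in the same compartment of the box and let go.

Things in the scene. Friction and masses are not known exactly. Their poses are not given: they have to be found in the camera images.
- gauge: Push-on gauge of bare steel, about 160 g, upright in the box at the start. Barrel 34 mm across, 105 mm tall; grip it 80 to 85 mm above the underside. Below it flares to a hollow foot 50 mm across: mouth 42 mm wide, narrowing to a bore 26 mm wide, 60 mm deep; the rod's plunger rests 22 mm above the underside. Origin: centre of the underside; z up along the barrel.
- gauge_rod (a joint): Rod in the gauge, m: 0 = at rest (white tip 112 mm above the gauge's underside), grows to at most 0.025 as the rod rises out of the top. A spring draws it back in when the gauge is lifted off. Fully home on a stem it rises about 19 mm and needs about 6 N of push.
- round_tank: Grey flat round tank, 130 mm across, fixed; flat top 75 mm above the bench. A brass valve stem 9 to 11 mm thick stands at the middle, tip 119 mm above the bench. The gauge is home with its foot on the tank's top. Origin: centre of the underside, below the stem; z up. (The other grey tank, 190 mm long, lies on its side, has a like stem and is left alone; they may swap places.)
- stall (a point): Middle of the floor of the gauge's compartment, 6 mm above the bench, in a fixed plywood box: clear space 96 mm (x) by 111 mm (y), walls 45 mm high from the bench. x points to the box's hinged lid, which stands open some 160 mm from this point on the side away from the tanks, its top edge about 250 mm above the bench; come in from above or from the tanks' side. z up.
Mind the look-alikes: they are no part of the job. What is shaped like the gauge but blue or red is not meant.

How it is judged:
By the outcome, as a careful person would: the job done as asked, in the order asked, and still so for the second after the job is handed in, with the robot touching nothing.
It also fails if it takes over 64 s, if anything falls off the work surface, if the arm or the gripper's body presses on something with over 40 N, if the wrist force passes 120 N, or if a joint passes its speed limit or range.

## Working session

There is one attempt and no reset: what is moved stays moved. The work goes in short steps, Python scripts to look and compute and a tool call to move; the robot and the scene stay as the last step left them, time stands still between calls to the robot, and variables do not carry over. Pictures are saved under pics/ and viewed, and the job is handed in when it is done.

Besides the shell and the picture viewer there is one more tool, called after ">>>" as name(argument=value, ...) on one line, values as JSON. jog_arm: Moves the arm, as the interface text tells. Its arguments: {"type":"object","properties":{"series":{"type":"array"}},"required":["series"]}

```bash
ls; mkdir -p pics; cat > h.py <<'E'
import numpy as np, cv2
from cell import env
def save(img,n): cv2.imwrite('pics/'+n+'.png',img[:,:,::-1])
E
python3 - <<'E'
from h import *
s=env.state(); print(s)
for c in ['scene','top','wrist']:
    i=env.camera_info(c); print(c,i); save(env.read_camera(c),c+'0')
E
```

```text
pics
{'t': 0.0, 'joints': array([ 1.17842227e+00,  4.91543928e-01,  1.55947798e+00, -1.58708314e-05,
        1.09175088e+00, -1.05622690e-01]), 'qvel': array([-0.00069781, -0.00146924, -0.00034653, -0.00029903, -0.00063235,
        0.00151595]), 'tau': array([ 1.82728993e-03, -6.12648010e+01, -2.58179176e+01,  6.93833898e-02,
        4.82627889e-02, -1.06901564e-04]), 'eef_pos': array([176.66906344, 599.23989106, 225.0616477 ]), 'tcp_rot': array([-1.57068591e+00,  1.17503761e-03,  1.28405235e+00]), 'ft_force': array([ 0.3832451 , -0.4365627 ,  0.19512407]), 'moment': array([0.01571894, 0.02793477, 0.00827805]), 'opening': 0.9993087521107826}
scene {'camera_matrix': array([[449.82570849,   0.        , 315.15171942],
       [  0.        , 449.82570849, 243.15741569],
       [  0.        ,   0.        ,   1.        ]]), 'R': array([[ 0.34577894,  0.93808049, -0.02102172],
       [ 0.50738392, -0.20577493, -0.83679044],
       [-0.78930253,  0.27867843, -0.5471196 ]]), 't': array([-165.93702567, -212.39150047, 1111.93174685])}
top {'camera_matrix': array([[604.09932119,   0.        , 316
[... 188 characters left out ...]
[-9.75983840e-01,  5.74527253e-02, -2.10130266e-01],
       [ 2.09821194e-01, -1.14283340e-02, -9.77672982e-01]]), 't': array([ 12.45500412, 485.66158027, 910.06357617])}
wrist {'camera_matrix': array([[385.62986166,   0.        , 309.00709651],
       [  0.        , 385.62986166, 239.04839641],
       [  0.        ,   0.        ,   1.        ]]), 'mount': array([[ 9.99999678e-01, -7.59277580e-04, -2.60007698e-04,
         9.74433465e-02],
       [ 5.19745122e-05, -2.62023925e-01,  9.65061376e-01,
        -1.60293980e+02],
       [-8.00877704e-04, -9.65061079e-01, -2.62023801e-01,
         7.31642084e+01],
       [ 0.00000000e+00,  0.00000000e+00,  0.00000000e+00,
         1.00000000e+00]])}
```

View pics/scene0.png

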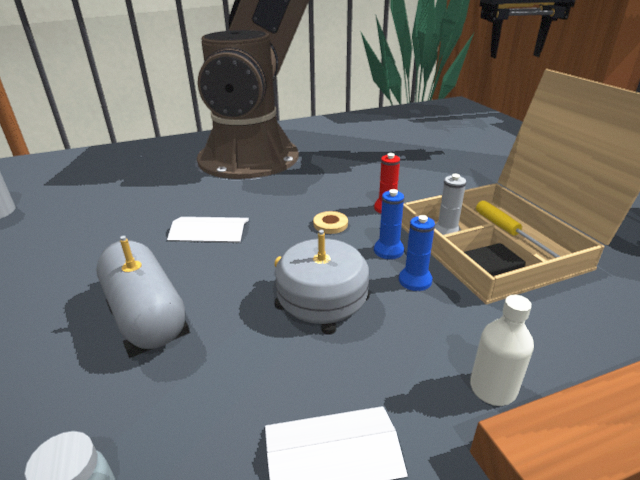

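View pics/top0.png

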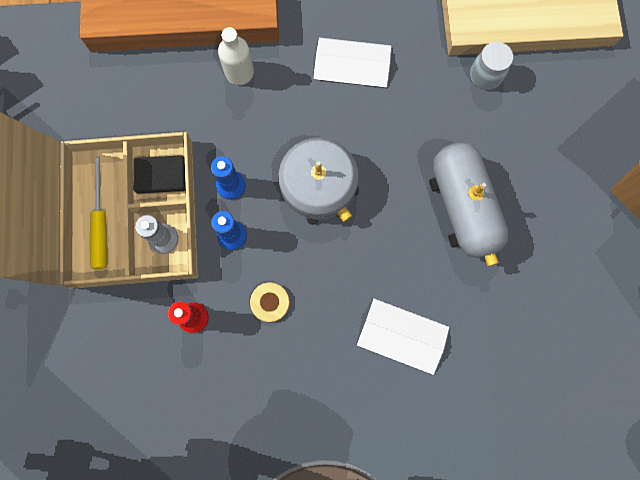

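View pics/wrist0.png

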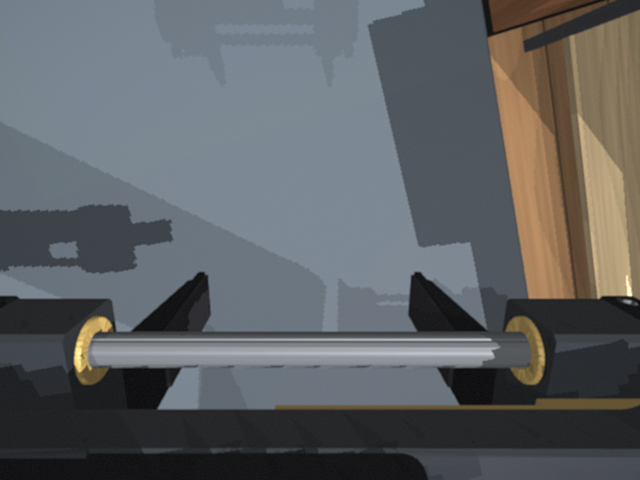

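```bash
python3 - <<'E'
from h import *
import cv2
t=cv2.imread('pics/top0.png'); s=cv2.imread('pics/scene0.png')
a=cv2.resize(t[190:280,100:220],None,fx=6,fy=6,interpolation=cv2.INTER_CUBIC); cv2.imwrite('pics/c_top_g.png',a)
a=cv2.resize(s[160:260,400:520],None,fx=6,fy=6,interpolation=cv2.INTER_CUBIC); cv2.imwrite('pics/c_sc_g.png',a)
a=np.hstack([cv2.resize(t[130:220,270:370],None,fx=4,fy=4,interpolation=cv2.INTER_CUBIC),cv2.resize(s[220:310,270:370],None,fx=4,fy=4,interpolation=cv2.INTER_CUBIC)]); cv2.imwrite('pics/c_tank.png',a)
E
```

```text
(no output)
```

View pics/c_top_g.png

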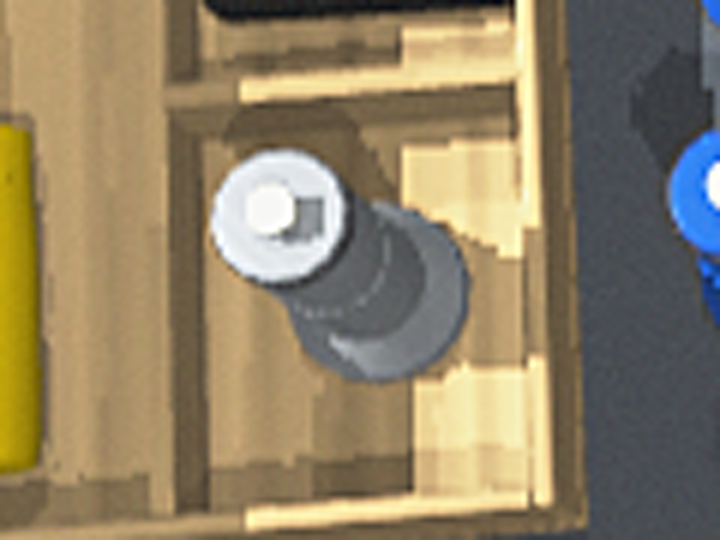

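View pics/c_sc_g.png

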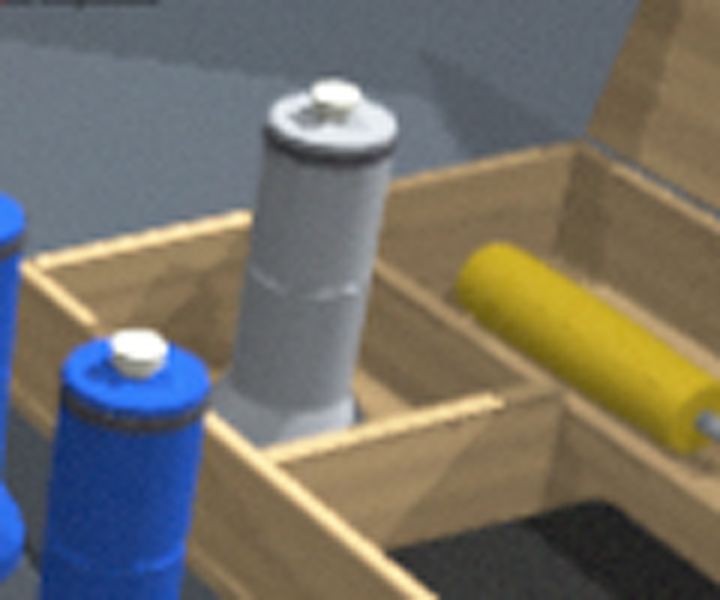

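View pics/c_tank.png

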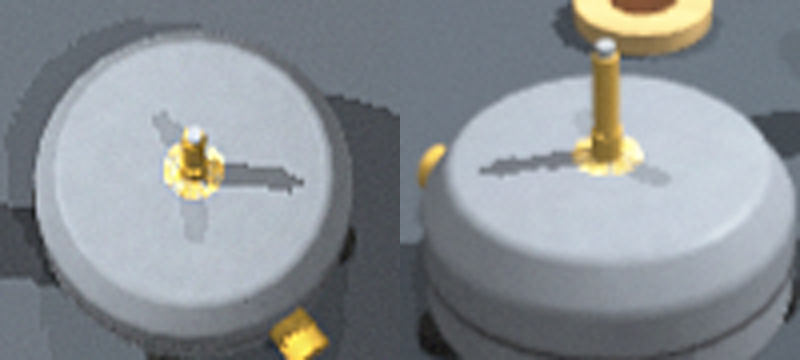

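```bash
cat >> h.py <<'E'
def cam(n):
    i=env.camera_info(n); return i['camera_matrix'],np.array(i['R']),np.array(i['t'])
def atz(n,px,z):
    K,R,t=cam(n); C=-R.T@t; d=R.T@np.linalg.inv(K)@np.array([px[0],px[1],1.]); return C+d*(z-C[2])/d[2]
def proj(n,X):
    K,R,t=cam(n); p=K@(R@np.array(X,float)+t); return p[:2]/p[2]
def tri(a,b):
    A=[];B=[]
    for n,px in (('top',a),('scene',b)):
        K,R,t=cam(n); C=-R.T@t; d=R.T@np.linalg.inv(K)@np.array([px[0],px[1],1.]); d/=np.linalg.norm(d)
        P=np.eye(3)-np.outer(d,d); A.append(P);B.append(P@C)
    return np.linalg.lstsq(np.vstack(A),np.hstack(B),rcond=None)[0]
E
python3 - <<'E'
from h import *
np.set_printoptions(precision=1,suppress=True)
print('C',[-cam(n)[1].T@cam(n)[2] for n in('top','scene')])
c=lambda x,y,f,ox,oy:((x+.5)/f-.5+ox,(y+.5)/f-.5+oy)
print('tip tri',tri(c(270,208,6,100,190),c(336,97,6,400,160)), atz('top',c(270,208,6,100,190),118),atz('scene',c(336,97,6,400,160),118))
print('rim',atz('top',c(279,217,6,100,190),111),atz('scene',c(331,122,6,400,160),111))
print('foot',atz('top',c(381,292,6,100,190),12))
print('stem tri',tri(c(196,133,4,270,130),c(205,47,4,270,220)),atz('top',c(196,133,4,270,130),119),atz('scene',c(205,47,4,270,220),119))
print('tank base',atz('top',c(193,172,4,270,130),76),atz('scene',c(205,155,4,270,220),76))
for p in [(62,142),(187,132),(197,278),(62,288)]: print('box',atz('top',p,45))
for p in [(205,103),(515,85),(527,497),(208,510)]: print('comp',p,atz('top',c(*p,6,100,190),45),atz('top',c(*p,6,100,190),6))
for y,p in [('blue',(225,165)),('blue2',(221,221)),('red',(178,313))]: print(y,atz('top',p,112))
E
```

```text
C [array([283.8,  -5.1, 991.8]), array([1042.8, -197.9,  427.1])]
tip tri [493.8 239.  116.7] [493.7 238.9 118. ] [496.1 236.9 118. ]
rim [492.9 238.6 111. ] [496.6 236.2 111. ]
foot [493.6 237.9  12. ]
stem tri [573.6 -24.1 118.3] [573.3 -24.3 119. ] [574.7 -24.3 119. ]
tank base [571.5 -23.1  76. ] [574.5 -24.9  76. ]
box [659.  395.9  45. ]
box [664.3 189.1  45. ]
box [419.4 176.7  45. ]
box [416.  388.7  45. ]
comp (205, 103) [541.3 276.8  45. ] [551.9 288.4   6. ]
comp (515, 85) [541.4 193.3  45. ] [552.  201.5   6. ]
comp (527, 497) [429.1 191.6  45. ] [435.1 199.7   6. ]
comp (208, 510) [430.6 275.4  45. ] [436.7 287.    6. ]
blue [580.6 118.2 112. ]
blue2 [493.4 126.5 112. ]
red [360.5 192.1 112. ]
```

Candidates, by top-camera pixel:
- bare steel gauge in the box at (145,225)
- blue gauges at (225,165) and (221,221)
- red gauge at (178,313)

The crop shows that only the steel one is grey and in the compartment, so I choose it. It is at about (494, 238). The round tank's stem is at about (573, -24), and the box is turned by about 3°.

>>> jog_arm(series=[{"dz": 0.045, "gripper": 1}, {"dz": 0.045}, {"dx": 0.026, "dy": -0.03}, {"dx": 0.026, "dy": -0.03}, {"dx": 0.026, "dy": -0.03}, {"dx": 0.026, "dy": -0.03}, {"dx": 0.026, "dy": -0.03}, {"dx": 0.026, "dy": -0.03}, {"dx": 0.026, "dy": -0.03}, {"dx": 0.026, "dy": -0.03}, {"dx": 0.026, "dy": -0.03}, {}])

```text
$.series[0]: bad value
```

>>> jog_arm(series=[{"dx": 0.0, "dy": 0.0, "dz": 0.045, "rx": 0.0, "ry": 0.0, "rz": 0.0, "gripper": 1.0}, {"dx": 0.0, "dy": 0.0, "dz": 0.045, "rx": 0.0, "ry": 0.0, "rz": 0.0, "gripper": 1.0}])

```text
t: 0.35
eef_pos: [176.6, 599.1, 315.6]
tcp_rot: [-1.57, 0.003, 1.284]
ft_force: [0.3, 1.0, 1.1]
opening: 1.0
```

>>> jog_arm(series=[{"dx": 0.026, "dy": -0.03}, {"dx": 0.026, "dy": -0.03}, {"dx": 0.026, "dy": -0.03}, {"dx": 0.026, "dy": -0.03}, {"dx": 0.026, "dy": -0.03}, {"dx": 0.026, "dy": -0.03}, {"dx": 0.026, "dy": -0.03}, {"dx": 0.026, "dy": -0.03}, {"dx": 0.026, "dy": -0.03}])

```text
$.series[0]: bad value
```

>>> jog_arm(series=[{"dx": 0.026, "dy": -0.03, "dz": 0, "rx": 0, "ry": 0, "rz": 0, "gripper": 1}, {"dx": 0.026, "dy": -0.03, "dz": 0, "rx": 0, "ry": 0, "rz": 0, "gripper": 1}, {"dx": 0.026, "dy": -0.03, "dz": 0, "rx": 0, "ry": 0, "rz": 0, "gripper": 1}, {"dx": 0.026, "dy": -0.03, "dz": 0, "rx": 0, "ry": 0, "rz": 0, "gripper": 1}, {"dx": 0.026, "dy": -0.03, "dz": 0, "rx": 0, "ry": 0, "rz": 0, "gripper": 1}, {"dx": 0.026, "dy": -0.03, "dz": 0, "rx": 0, "ry": 0, "rz": 0, "gripper": 1}, {"dx": 0.026, "dy": -0.03, "dz": 0, "rx": 0, "ry": 0, "rz": 0, "gripper": 1}, {"dx": 0.026, "dy": -0.03, "dz": 0, "rx": 0, "ry": 0, "rz": 0, "gripper": 1}, {"dx": 0.026, "dy": -0.03, "dz": 0, "rx": 0, "ry": 0, "rz": 0, "gripper": 1}, {"dx": 0, "dy": 0, "dz": 0, "rx": 0, "ry": 0, "rz": 0, "gripper": 1}])

```text
t: 1.35
eef_pos: [413.1, 326.7, 315.4]
tcp_rot: [-1.571, 0.001, 1.28]
ft_force: [0.5, 1.2, 0.4]
opening: 0.999
```

>>> jog_arm(series=[{"dx": 0.027, "dy": -0.029, "dz": 0, "rx": 0, "ry": 0, "rz": 0, "gripper": 1}, {"dx": 0.027, "dy": -0.029, "dz": -0.02, "rx": 0, "ry": 0, "rz": 0, "gripper": 1}, {"dx": 0.027, "dy": -0.03, "dz": -0.04, "rx": 0, "ry": 0, "rz": 0, "gripper": 1}, {"dx": 0, "dy": 0, "dz": -0.04, "rx": 0, "ry": 0, "rz": 0, "gripper": 1}, {"dx": 0, "dy": 0, "dz": -0.03, "rx": 0, "ry": 0, "rz": 0, "gripper": 1}, {"dx": 0, "dy": 0, "dz": 0, "rx": 0, "ry": 0, "rz": 0, "gripper": 1}])

```text
t: 1.95
eef_pos: [486.9, 244.8, 187.1]
tcp_rot: [-1.565, 0.004, 1.284]
ft_force: [-0.6, -0.3, 0.9]
opening: 0.999
```

```bash
python3 - <<'E'
from h import *
print(env.state()['eef_pos'],env.state()['tcp_rot'])
a=env.read_camera('wrist');b=env.read_camera('top'); save(a,'w1');save(b,'t1')
E
```

```text
[486.89389491 244.75227068 187.10421125] [-1.5652992   0.00380832  1.28374238]
```

View pics/w1.png

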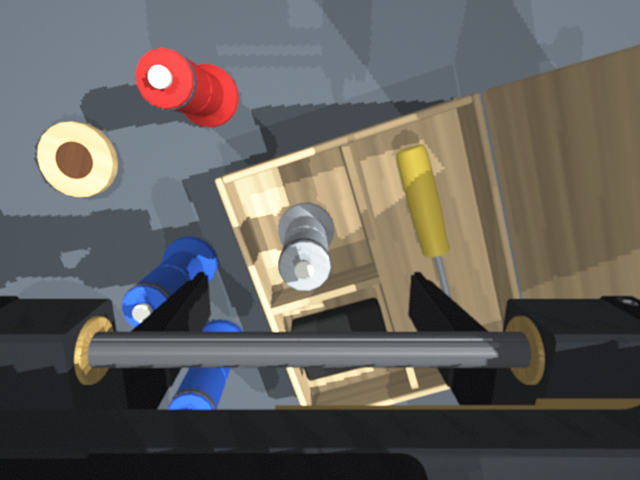

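View pics/t1.png

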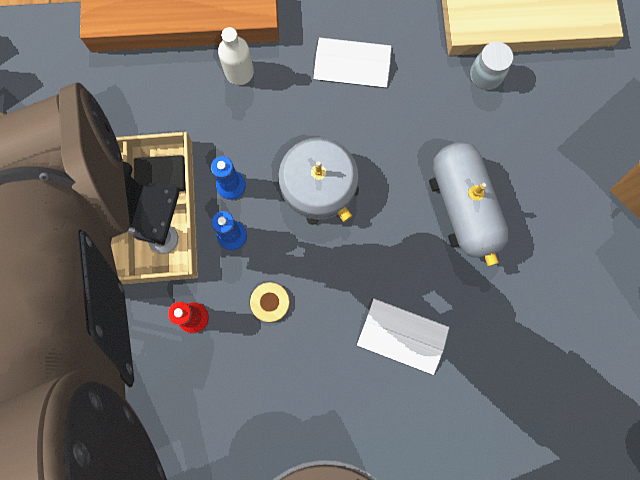

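```bash
cat >> h.py <<'E'
from scipy.spatial.transform import Rotation as Rot
def watz(px,z,pos,rot):
    i=env.camera_info('wrist'); K=i['camera_matrix'];M=np.array(i['mount'])
    R=Rot.from_euler('xyz',rot).as_matrix()
    C=R@M[:3,3]+pos; d=R@M[:3,:3]@np.linalg.inv(K)@np.array([px[0],px[1],1.]); return C+d*(z-C[2])/d[2]
E
python3 - <<'E'
from h import *
s=env.state();p,r=s['eef_pos'],s['tcp_rot'];print(p,r,np.abs(s['qvel']).max())
p0,r0=[486.894,244.752,187.104],[-1.5653,.0038,1.28374]
for P,Q in((p,r),(p0,r0)):
    print(watz((305,268),118,P,Q),watz((304,264),111,P,Q))
    for px in [(218,180),(480,94),(306,405)]: print('box',watz(px,45,P,Q))
w=cv2.imread('pics/w1.png'); cv2.imwrite('pics/w1c.png',cv2.resize(w[180:320,200:400],None,fx=4,fy=4,interpolation=cv2.INTER_CUBIC))
E
```

```text
[488.55662004 245.64645281 191.04817894] [-1.57048697e+00  6.55685521e-05  1.28451182e+00] 0.02954643773139551
[496.821706   240.55597166 118.        ] [496.32145064 239.94507783 111.        ]
box [431.37748465 187.54609687  45.        ]
box [426.61978004 397.11584844  45.        ]
box [651.00177785 194.77894591  45.        ]
[493.40383007 239.95025968 118.        ] [492.90935477 239.32174895 111.        ]
box [428.66492955 187.28996097  45.        ]
box [424.11334031 394.31214898  45.        ]
box [644.80689462 194.58157741  45.        ]
```

View pics/w1c.png

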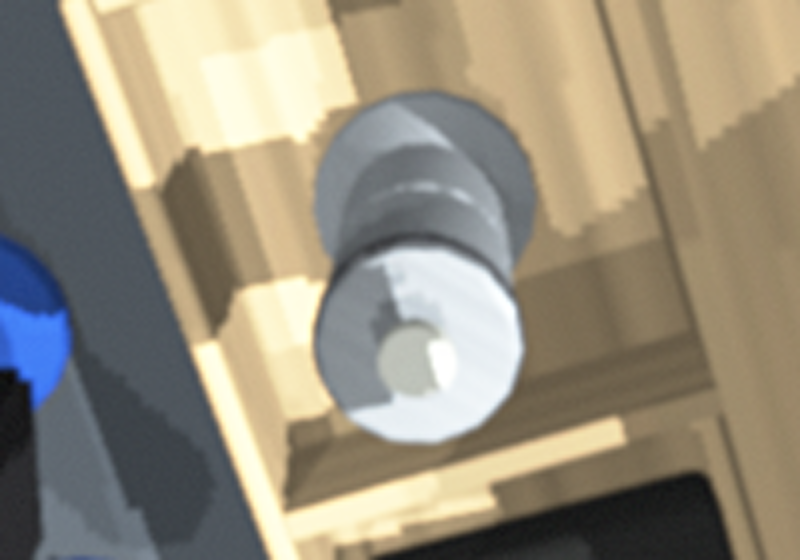

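The wrist view puts the steel gauge's tip at pixel (303,269), about (494, 239), which agrees with the first estimate. Next I centre on it and descend.

>>> jog_arm(series=[{"dx": 0.0055, "dy": -0.0067, "dz": 0, "rx": 0, "ry": 0, "rz": 0, "gripper": 1}, {"dx": 0, "dy": 0, "dz": 0, "rx": 0, "ry": 0, "rz": 0, "gripper": 1}, {"dx": 0, "dy": 0, "dz": -0.02, "rx": 0, "ry": 0, "rz": 0, "gripper": 1}, {"dx": 0, "dy": 0, "dz": -0.02, "rx": 0, "ry": 0, "rz": 0, "gripper": 1}, {"dx": 0, "dy": 0, "dz": -0.02, "rx": 0, "ry": 0, "rz": 0, "gripper": 1}, {"dx": 0, "dy": 0, "dz": -0.02, "rx": 0, "ry": 0, "rz": 0, "gripper": 1}, {"dx": 0, "dy": 0, "dz": -0.02, "rx": 0, "ry": 0, "rz": 0, "gripper": 1}, {"dx": 0, "dy": 0, "dz": -0.01, "rx": 0, "ry": 0, "rz": 0, "gripper": 1}, {"dx": 0, "dy": 0, "dz": 0, "rx": 0, "ry": 0, "rz": 0, "gripper": 1}, {"dx": 0, "dy": 0, "dz": 0, "rx": 0, "ry": 0, "rz": 0, "gripper": 1}])

```text
t: 3.05
eef_pos: [494.5, 238.6, 81.3]
tcp_rot: [-1.572, -0.001, 1.284]
ft_force: [-0.4, 0.9, 0.6]
opening: 1.001
```

```bash
python3 - <<'E'
from h import *
s=env.state();print(s['eef_pos'],s['tcp_rot'])
a=env.read_camera('wrist');b=env.read_camera('scene'); save(a,'w2');save(b,'s2')
E
```

```text
[494.4831066  238.56012661  81.34518714] [-1.57164951e+00 -7.24112324e-04  1.28400065e+00]
```

View pics/w2.png

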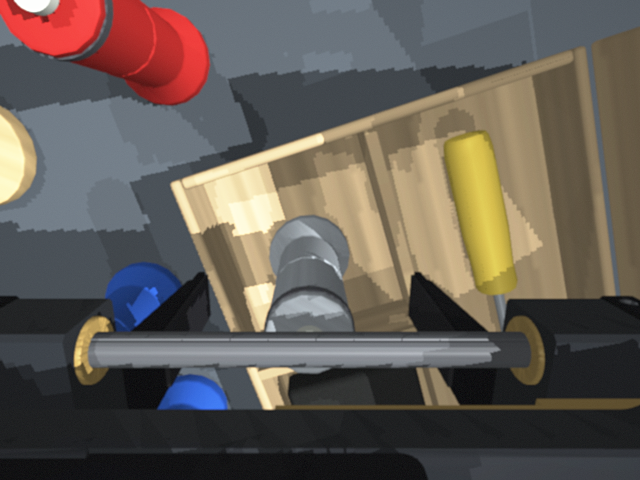

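View pics/s2.png

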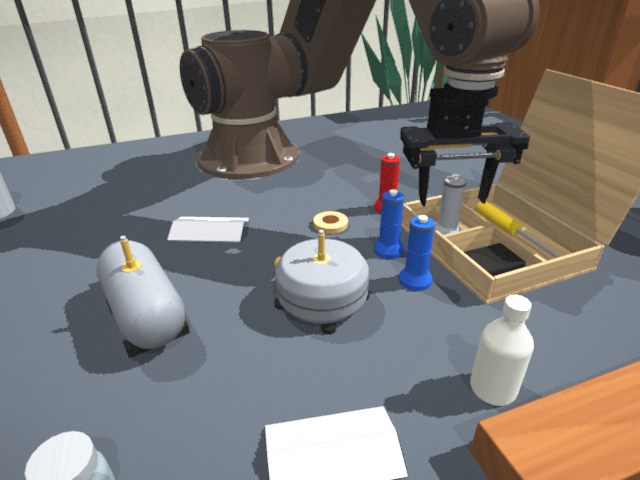

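The steel gauge stands between the fingers (wrist px 310,300), and both blue gauges are clear of them. Closing the gripper.

>>> jog_arm(series=[{"dx": 0, "dy": 0, "dz": 0, "rx": 0, "ry": 0, "rz": 0, "gripper": 0}, {"dx": 0, "dy": 0, "dz": 0, "rx": 0, "ry": 0, "rz": 0, "gripper": 0}, {"dx": 0, "dy": 0, "dz": 0, "rx": 0, "ry": 0, "rz": 0, "gripper": 0}, {"dx": 0, "dy": 0, "dz": 0, "rx": 0, "ry": 0, "rz": 0, "gripper": 0}, {"dx": 0, "dy": 0, "dz": 0, "rx": 0, "ry": 0, "rz": 0, "gripper": 0}, {"dx": 0, "dy": 0, "dz": 0, "rx": 0, "ry": 0, "rz": 0, "gripper": 0}, {"dx": 0, "dy": 0, "dz": 0, "rx": 0, "ry": 0, "rz": 0, "gripper": 0}, {"dx": 0, "dy": 0, "dz": 0, "rx": 0, "ry": 0, "rz": 0, "gripper": 0}])

```text
t: 3.95
eef_pos: [494.1, 238.4, 80.5]
tcp_rot: [-1.571, -0.0, 1.284]
ft_force: [-0.4, 0.5, -0.0]
opening: 0.386
```

>>> jog_arm(series=[{"dx": 0, "dy": 0, "dz": 0, "rx": 0, "ry": 0, "rz": 0, "gripper": 0}, {"dx": 0, "dy": 0, "dz": 0, "rx": 0, "ry": 0, "rz": 0, "gripper": 0}, {"dx": 0, "dy": 0, "dz": 0.01, "rx": 0, "ry": 0, "rz": 0, "gripper": 0}, {"dx": 0, "dy": 0, "dz": 0.02, "rx": 0, "ry": 0, "rz": 0, "gripper": 0}, {"dx": 0, "dy": 0, "dz": 0.025, "rx": 0, "ry": 0, "rz": 0, "gripper": 0}, {"dx": 0, "dy": 0, "dz": 0.03, "rx": 0, "ry": 0, "rz": 0, "gripper": 0}, {"dx": 0, "dy": 0, "dz": 0.03, "rx": 0, "ry": 0, "rz": 0, "gripper": 0}, {"dx": 0, "dy": 0, "dz": 0.03, "rx": 0, "ry": 0, "rz": 0, "gripper": 0}, {"dx": 0, "dy": 0, "dz": 0, "rx": 0, "ry": 0, "rz": 0, "gripper": 0}, {"dx": 0, "dy": 0, "dz": 0, "rx": 0, "ry": 0, "rz": 0, "gripper": 0}])

```text
t: 4.95
eef_pos: [493.8, 238.4, 226.0]
tcp_rot: [-1.572, -0.001, 1.284]
ft_force: [-0.4, -0.7, -2.8]
opening: 0.352
```

```bash
python3 - <<'E'
from h import *
s=env.state();print(s['eef_pos'],s['tcp_rot'],s['ft_force'],s['moment'])
a=env.read_camera('wrist');b=env.read_camera('scene'); save(a,'w3');save(b,'s3')
E
```

```text
[493.84805499 238.35746086 226.00003268] [-1.57165358e+00 -6.79316845e-04  1.28404788e+00] [-0.42643083 -0.71200991 -2.78838516] [0.0013442  0.02973616 0.02631601]
```

View pics/w3.png

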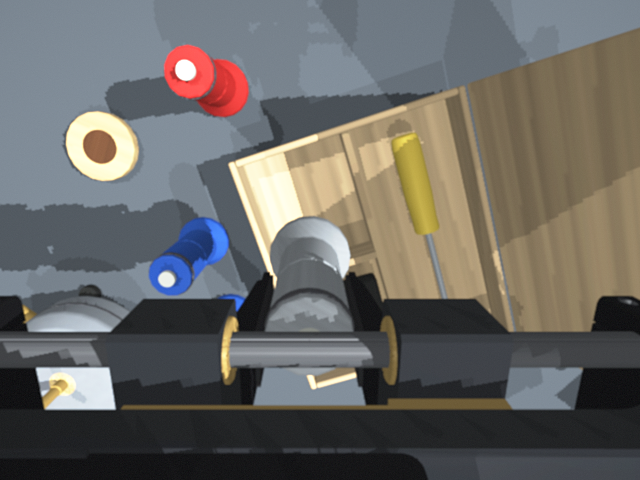

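View pics/s3.png

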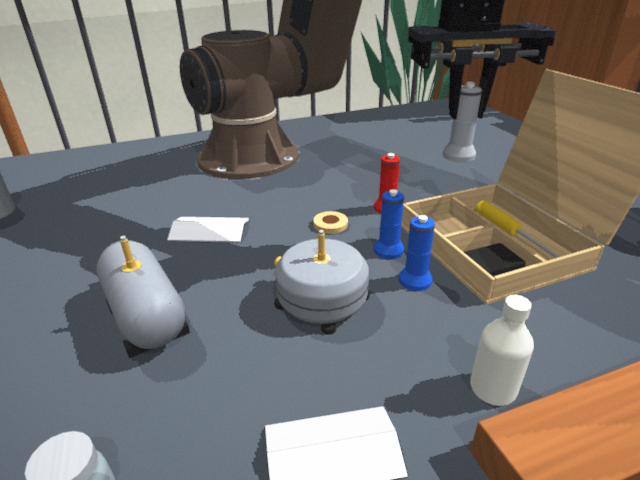

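>>> jog_arm(series=[{"dx": 0.004, "dy": -0.013, "dz": 0, "rx": 0, "ry": 0, "rz": 0, "gripper": 0}, {"dx": 0.008, "dy": -0.026, "dz": 0, "rx": 0, "ry": 0, "rz": 0, "gripper": 0}, {"dx": 0.008, "dy": -0.026, "dz": 0, "rx": 0, "ry": 0, "rz": 0, "gripper": 0}, {"dx": 0.008, "dy": -0.026, "dz": 0, "rx": 0, "ry": 0, "rz": 0, "gripper": 0}, {"dx": 0.008, "dy": -0.026, "dz": 0, "rx": 0, "ry": 0, "rz": 0, "gripper": 0}, {"dx": 0.008, "dy": -0.026, "dz": 0, "rx": 0, "ry": 0, "rz": 0, "gripper": 0}, {"dx": 0.008, "dy": -0.026, "dz": 0, "rx": 0, "ry": 0, "rz": 0, "gripper": 0}, {"dx": 0.008, "dy": -0.026, "dz": 0, "rx": 0, "ry": 0, "rz": 0, "gripper": 0}, {"dx": 0.008, "dy": -0.026, "dz": 0, "rx": 0, "ry": 0, "rz": 0, "gripper": 0}, {"dx": 0.008, "dy": -0.026, "dz": 0, "rx": 0, "ry": 0, "rz": 0, "gripper": 0}, {"dx": 0.004, "dy": -0.0154, "dz": 0, "rx": 0, "ry": 0, "rz": 0, "gripper": 0}, {"dx": 0, "dy": 0, "dz": 0, "rx": 0, "ry": 0, "rz": 0, "gripper": 0}])

```text
t: 6.25
eef_pos: [574.1, -26.1, 224.6]
tcp_rot: [-1.57, 0.0, 1.282]
ft_force: [-0.8, -0.5, -0.7]
opening: 0.35
```

>>> jog_arm(series=[{"dx": 0, "dy": 0, "dz": 0, "rx": 0, "ry": 0, "rz": 0, "gripper": 0}, {"dx": 0, "dy": 0, "dz": 0, "rx": 0, "ry": 0, "rz": 0, "gripper": 0}, {"dx": 0, "dy": 0, "dz": 0, "rx": 0, "ry": 0, "rz": 0, "gripper": 0}])

```text
t: 6.55
eef_pos: [573.8, -23.1, 225.5]
tcp_rot: [-1.571, -0.0, 1.285]
ft_force: [0.3, 1.0, -0.3]
opening: 0.356
```

```bash
python3 - <<'E'
from h import *
s=env.state();print(s['eef_pos'],s['tcp_rot'],s['ft_force'],s['moment'],s['opening'])
a=env.read_camera('wrist');b=env.read_camera('scene');c=env.read_camera('top'); save(a,'w4');save(b,'s4');save(c,'t4')
E
```

```text
[573.82990404 -23.12945406 225.50470971] [-1.57069303e+00 -1.75703496e-04  1.28514659e+00] [ 0.30397176  0.95835256 -0.34382597] [ 0.00053538  0.01946494 -0.04946481] 0.3558397429554609
```

View pics/w4.png

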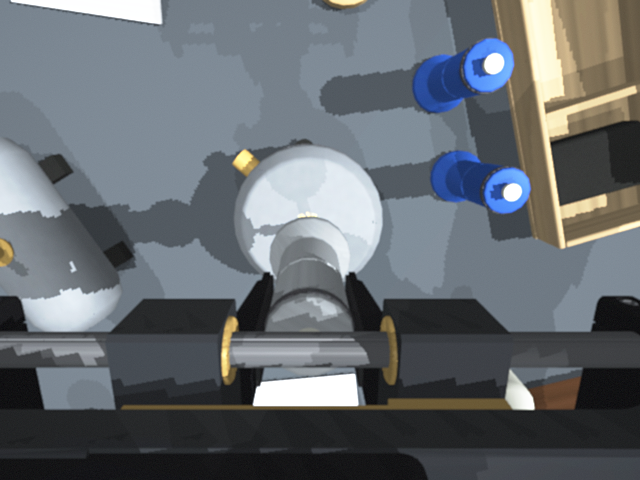

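View pics/s4.png

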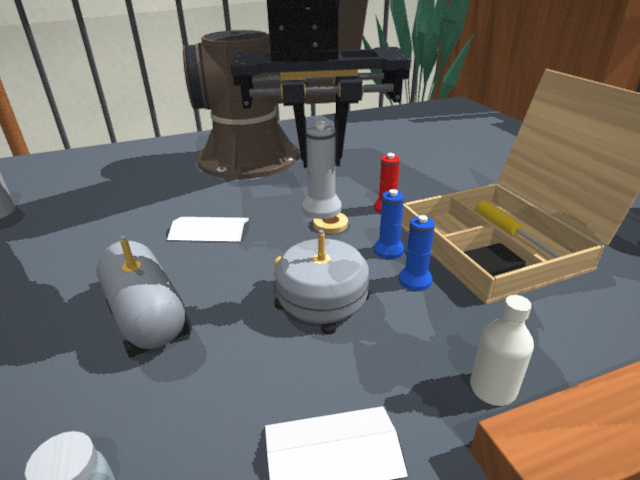

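View pics/t4.png

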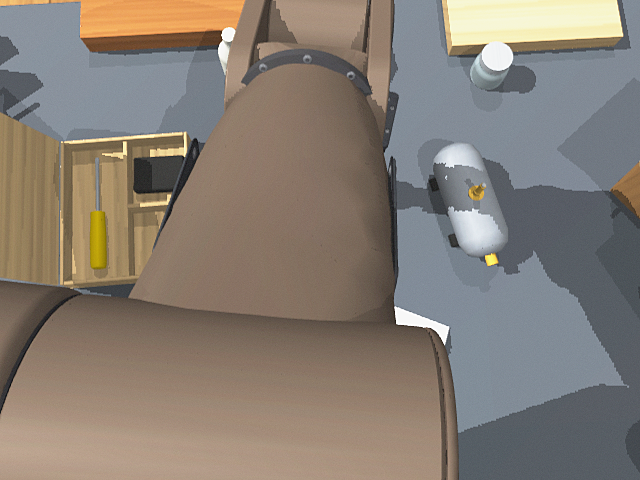

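```bash
python3 - <<'E'
from h import *
for P in [(573.8,-23.1,151),(573.8,-23.1,263)]: print(P,proj('scene',P))
w=cv2.imread('pics/s4.png'); cv2.imwrite('pics/s4c.png',cv2.resize(w[105:265,260:380],None,fx=4,fy=4,interpolation=cv2.INTER_CUBIC)[:600])
E
```

```text
(573.8, -23.1, 151) [321.17093278 209.33505326]
(573.8, -23.1, 263) [319.81405756 122.3870545 ]
```

View pics/s4c.png

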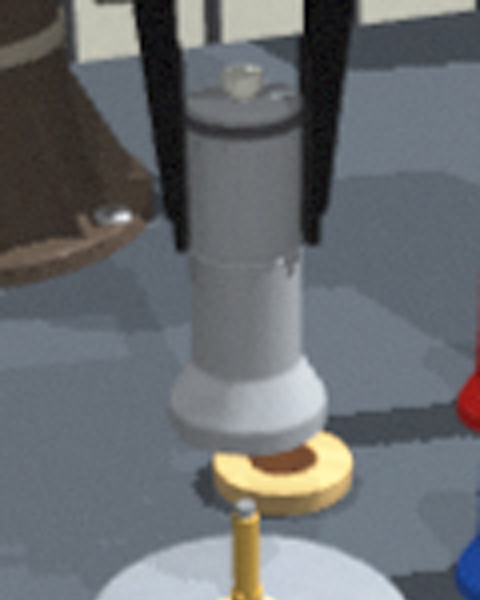

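>>> jog_arm(series=[{"dx": 0, "dy": -0.001, "dz": -0.01, "rx": 0, "ry": 0, "rz": 0, "gripper": 0}, {"dx": 0, "dy": 0, "dz": -0.015, "rx": 0, "ry": 0, "rz": 0, "gripper": 0}, {"dx": 0, "dy": 0, "dz": -0.01, "rx": 0, "ry": 0, "rz": 0, "gripper": 0}, {"dx": 0, "dy": 0, "dz": -0.01, "rx": 0, "ry": 0, "rz": 0, "gripper": 0}, {"dx": 0, "dy": 0, "dz": -0.005, "rx": 0, "ry": 0, "rz": 0, "gripper": 0}, {"dx": 0, "dy": 0, "dz": 0, "rx": 0, "ry": 0, "rz": 0, "gripper": 0}, {"dx": 0, "dy": 0, "dz": 0, "rx": 0, "ry": 0, "rz": 0, "gripper": 0}])

```text
t: 7.4
eef_pos: [574.2, -25.0, 175.7]
tcp_rot: [-1.571, -0.0, 1.284]
ft_force: [-0.0, -0.2, -1.3]
opening: 0.353
```

```bash
python3 - <<'E'
from h import *
s=env.state();print(s['eef_pos'],s['tcp_rot'],s['ft_force'],s['moment'],s['opening'])
a=env.read_camera('wrist');b=env.read_camera('scene');
f=lambda i,x,y:cv2.resize(i[y:y+150,x:x+100],None,fx=4,fy=4,interpolation=cv2.INTER_CUBIC)
save(np.hstack([f(b,270,150),f(a,260,180)]),'ws5')
E
```

```text
[574.22029916 -25.04267345 175.67805143] [-1.57110019e+00 -1.32114707e-04  1.28397750e+00] [-0.02499045 -0.24188981 -1.3428416 ] [ 0.02223102 -0.01337751 -0.03003127] 0.35281445909686776
```

View pics/ws5.png

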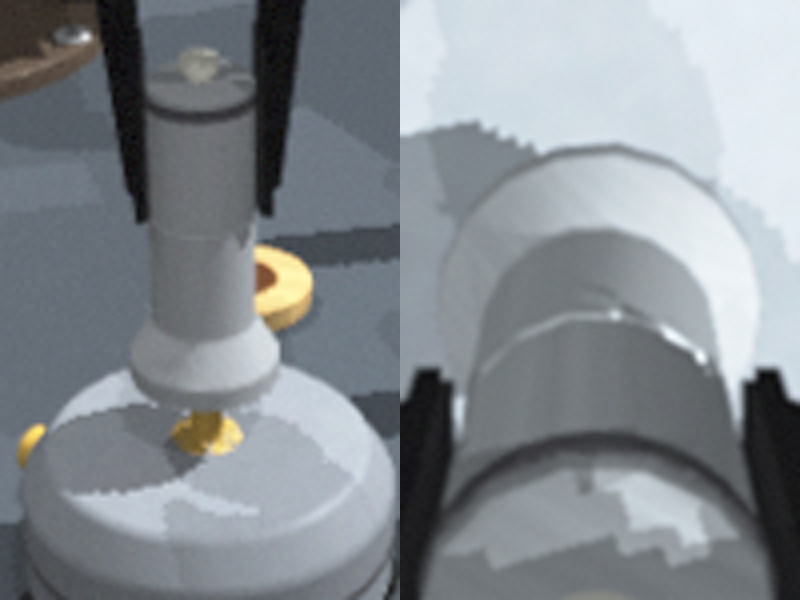

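The stem is now inside the mouth, roughly centred (crop px 208,415). The tip has not risen yet. Pressing on slowly.

>>> jog_arm(series=[{"dx": 0, "dy": 0.0005, "dz": -0.005, "rx": 0, "ry": 0, "rz": 0, "gripper": 0}, {"dx": 0, "dy": 0, "dz": -0.005, "rx": 0, "ry": 0, "rz": 0, "gripper": 0}, {"dx": 0, "dy": 0, "dz": -0.005, "rx": 0, "ry": 0, "rz": 0, "gripper": 0}, {"dx": 0, "dy": 0, "dz": -0.004, "rx": 0, "ry": 0, "rz": 0, "gripper": 0}, {"dx": 0, "dy": 0, "dz": -0.003, "rx": 0, "ry": 0, "rz": 0, "gripper": 0}, {"dx": 0, "dy": 0, "dz": 0, "rx": 0, "ry": 0, "rz": 0, "gripper": 0}, {"dx": 0, "dy": 0, "dz": 0, "rx": 0, "ry": 0, "rz": 0, "gripper": 0}])

```text
t: 8.2
eef_pos: [574.3, -24.5, 153.7]
tcp_rot: [-1.571, -0.0, 1.284]
ft_force: [2.5, -0.9, 2.9]
opening: 0.352
```

>>> jog_arm(series=[{"dx": 0, "dy": 0, "dz": -0.001, "rx": 0, "ry": 0, "rz": 0, "gripper": 0}, {"dx": 0, "dy": 0, "dz": -0.001, "rx": 0, "ry": 0, "rz": 0, "gripper": 0}, {"dx": 0, "dy": 0, "dz": 0, "rx": 0, "ry": 0, "rz": 0, "gripper": 0}, {"dx": 0, "dy": 0, "dz": 0, "rx": 0, "ry": 0, "rz": 0, "gripper": 0}])

```text
t: 8.6
eef_pos: [574.2, -24.5, 151.6]
tcp_rot: [-1.571, -0.0, 1.284]
ft_force: [3.3, -0.4, 2.4]
opening: 0.353
```

```bash
python3 - <<'E'
from h import *
s=env.state();print(s['eef_pos'],s['tcp_rot'],s['ft_force'],s['moment'],s['opening'])
a=env.read_camera('wrist');b=env.read_camera('scene');s=env.state();print(s['ft_force'],s['moment'])
f=lambda i,x,y:cv2.resize(i[y:y+150,x:x+100],None,fx=4,fy=4,interpolation=cv2.INTER_CUBIC)
save(np.hstack([f(b,270,150),f(a,260,180)]),'ws6')
E
```

```text
[574.20763442 -24.52608448 151.57389258] [-1.57122743e+00 -1.66147574e-04  1.28401005e+00] [ 3.27351132 -0.44944461  2.35387708] [-0.00668027 -0.56629061  0.00184256] 0.3528190887534226
[ 2.65689651 -1.01381513  4.18562916] [-0.03872899 -0.59562787  0.06809259]
```

View pics/ws6.png

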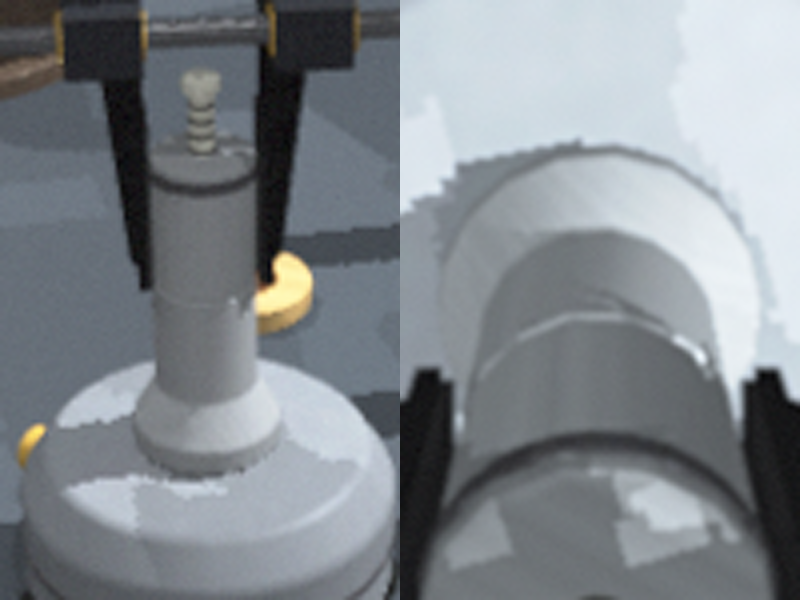

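>>> jog_arm(series=[{"dx": 0.001, "dy": 0, "dz": 0, "rx": 0, "ry": 0, "rz": 0, "gripper": 0}, {"dx": 0, "dy": 0, "dz": 0, "rx": 0, "ry": 0, "rz": 0, "gripper": 0}, {"dx": 0, "dy": 0, "dz": 0, "rx": 0, "ry": 0, "rz": 0, "gripper": 0}])

```text
t: 9.0
eef_pos: [574.7, -24.5, 151.3]
tcp_rot: [-1.57, 0.0, 1.284]
ft_force: [-0.1, 0.1, 3.6]
opening: 0.35
```

>>> jog_arm(series=[{"dx": 0, "dy": 0, "dz": -0.001, "rx": 0, "ry": 0, "rz": 0, "gripper": 0}, {"dx": 0, "dy": 0, "dz": -0.001, "rx": 0, "ry": 0, "rz": 0, "gripper": 0}, {"dx": 0, "dy": 0, "dz": 0, "rx": 0, "ry": 0, "rz": 0, "gripper": 0}, {"dx": 0, "dy": 0, "dz": 0, "rx": 0, "ry": 0, "rz": 0, "gripper": 0}])

```text
t: 9.4
eef_pos: [574.8, -24.5, 149.4]
tcp_rot: [-1.57, 0.0, 1.284]
ft_force: [-1.8, -0.3, 4.5]
opening: 0.348
```

>>> jog_arm(series=[{"dx": 0, "dy": 0, "dz": -0.001, "rx": 0, "ry": 0, "rz": 0, "gripper": 0}, {"dx": 0, "dy": 0, "dz": 0, "rx": 0, "ry": 0, "rz": 0, "gripper": 0}, {"dx": 0, "dy": 0, "dz": 0, "rx": 0, "ry": 0, "rz": 0, "gripper": 0}])

```text
t: 9.7
eef_pos: [574.9, -24.5, 149.4]
tcp_rot: [-1.571, -0.0, 1.284]
ft_force: [-4.9, -0.0, 14.7]
opening: 0.354
```

```bash
python3 - <<'E'
from h import *
s=env.state();print(s['eef_pos'],s['tcp_rot'],s['ft_force'],s['moment'],s['opening'])
a=env.read_camera('wrist');b=env.read_camera('scene');s=env.state();print(s['ft_force'],s['moment'])
f=lambda i,x,y:cv2.resize(i[y:y+150,x:x+100],None,fx=4,fy=4,interpolation=cv2.INTER_CUBIC)
save(np.hstack([f(b,270,150),f(a,260,180)]),'ws7')
E
```

```text
[574.88717981 -24.47315867 149.35822232] [-1.57107475e+00 -3.79361932e-05  1.28409566e+00] [-4.92621627e+00 -8.56237547e-03  1.46712997e+01] [-0.0835544   0.94170701  0.04598047] 0.3539985167243764
[-4.7172529   0.8564923  14.57036528] [-0.06443471  0.95002596  0.02452506]
```

View pics/ws7.png

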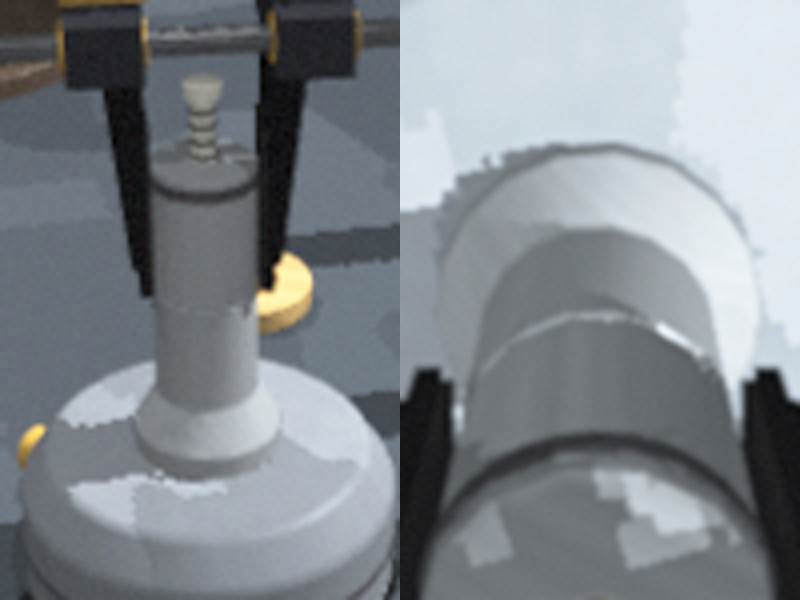

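Home: the TCP stopped at 149.4, as predicted (75 + 74.5), and the upward force jumped to 15 N. The rod stands well out at crop px (203,115). Holding for over a second.

>>> jog_arm(series=[{"dx": 0, "dy": 0, "dz": -0.0005, "rx": 0, "ry": 0, "rz": 0, "gripper": 0}, {"dx": 0, "dy": 0, "dz": 0, "rx": 0, "ry": 0, "rz": 0, "gripper": 0}, {"dx": 0, "dy": 0, "dz": 0, "rx": 0, "ry": 0, "rz": 0, "gripper": 0}, {"dx": 0, "dy": 0, "dz": 0, "rx": 0, "ry": 0, "rz": 0, "gripper": 0}, {"dx": 0, "dy": 0, "dz": 0, "rx": 0, "ry": 0, "rz": 0, "gripper": 0}, {"dx": 0, "dy": 0, "dz": 0, "rx": 0, "ry": 0, "rz": 0, "gripper": 0}, {"dx": 0, "dy": 0, "dz": 0, "rx": 0, "ry": 0, "rz": 0, "gripper": 0}, {"dx": 0, "dy": 0, "dz": 0, "rx": 0, "ry": 0, "rz": 0, "gripper": 0}, {"dx": 0, "dy": 0, "dz": 0, "rx": 0, "ry": 0, "rz": 0, "gripper": 0}, {"dx": 0, "dy": 0, "dz": 0, "rx": 0, "ry": 0, "rz": 0, "gripper": 0}, {"dx": 0, "dy": 0, "dz": 0, "rx": 0, "ry": 0, "rz": 0, "gripper": 0}, {"dx": 0, "dy": 0, "dz": 0, "rx": 0, "ry": 0, "rz": 0, "gripper": 0}])

```text
t: 11.0
eef_pos: [574.9, -24.5, 149.3]
tcp_rot: [-1.572, -0.0, 1.284]
ft_force: [-5.3, 0.1, 19.1]
opening: 0.354
```

>>> jog_arm(series=[{"dx": 0, "dy": 0, "dz": 0, "rx": 0, "ry": 0, "rz": 0, "gripper": 0}, {"dx": 0, "dy": 0, "dz": 0, "rx": 0, "ry": 0, "rz": 0, "gripper": 0}, {"dx": 0, "dy": 0, "dz": 0, "rx": 0, "ry": 0, "rz": 0, "gripper": 0}, {"dx": 0, "dy": 0, "dz": 0, "rx": 0, "ry": 0, "rz": 0, "gripper": 0}])

```text
t: 11.4
eef_pos: [574.9, -24.5, 149.3]
tcp_rot: [-1.572, -0.0, 1.284]
ft_force: [-6.3, 0.6, 19.1]
opening: 0.356
```

```bash
python3 - <<'E'
from h import *
b=env.read_camera('scene');s=env.state();print(s['t'],s['eef_pos'],s['ft_force'])
f=lambda i,x,y:cv2.resize(i[y:y+150,x:x+100],None,fx=4,fy=4,interpolation=cv2.INTER_CUBIC)
save(f(b,270,150),'s8')
# rod rise: tip top vs z
c=lambda x,y:((x+.5)/4-.5+270,(y+.5)/4-.5+150)
for z in (187,200,206): print(z,proj('scene',(574.5,-24,z)))
E
```

```text
11.45 [574.92535174 -24.46946776 149.33142446] [-5.80049559  0.60530567 19.58431051]
187 [320.28295231 183.85444247]
200 [320.12358878 174.0545451 ]
206 [320.04861805 169.44429676]
```

View pics/s8.png

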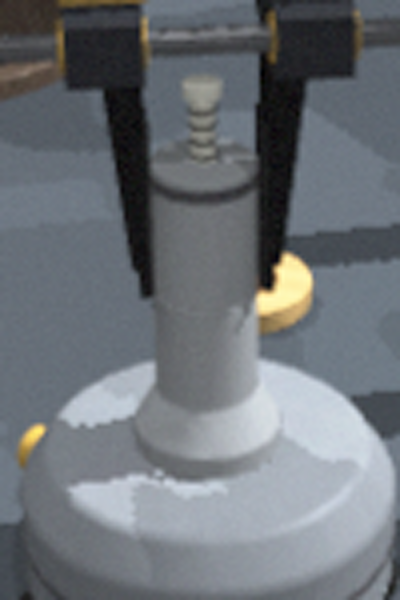

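Rod tip at row about 170 gives z of about 206, a rise of about 19 mm, held for over 1.5 s. Lifting straight off.

>>> jog_arm(series=[{"dx": 0, "dy": 0, "dz": 0.005, "rx": 0, "ry": 0, "rz": 0, "gripper": 0}, {"dx": 0, "dy": 0, "dz": 0.01, "rx": 0, "ry": 0, "rz": 0, "gripper": 0}, {"dx": 0, "dy": 0, "dz": 0.01, "rx": 0, "ry": 0, "rz": 0, "gripper": 0}, {"dx": 0, "dy": 0, "dz": 0.015, "rx": 0, "ry": 0, "rz": 0, "gripper": 0}, {"dx": 0, "dy": 0, "dz": 0.02, "rx": 0, "ry": 0, "rz": 0, "gripper": 0}, {"dx": 0, "dy": 0, "dz": 0.018, "rx": 0, "ry": 0, "rz": 0, "gripper": 0}, {"dx": 0, "dy": 0, "dz": 0, "rx": 0, "ry": 0, "rz": 0, "gripper": 0}, {"dx": 0, "dy": 0, "dz": 0, "rx": 0, "ry": 0, "rz": 0, "gripper": 0}])

```text
t: 12.25
eef_pos: [574.8, -24.4, 225.6]
tcp_rot: [-1.571, -0.0, 1.284]
ft_force: [-0.9, 0.5, -1.7]
opening: 0.355
```

```bash
python3 - <<'E'
from h import *
b=env.read_camera('scene');s=env.state();print(s['t'],s['eef_pos'],s['tcp_rot'],s['ft_force'])
f=lambda i,x,y:cv2.resize(i[y:y+150,x:x+100],None,fx=4,fy=4,interpolation=cv2.INTER_CUBIC)
save(f(b,270,100),'s9')
E
```

```text
12.3 [574.62218856 -24.38956242 225.12827648] [-1.56962296e+00 -2.84951397e-05  1.28399143e+00] [-0.14203814 -0.55500754 -2.75354496]
```

View pics/s9.png

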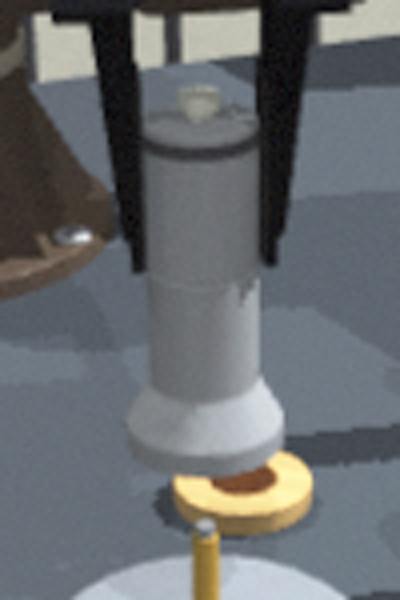

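>>> jog_arm(series=[{"dx": -0.004, "dy": 0.0134, "dz": 0, "rx": 0, "ry": 0, "rz": 0, "gripper": 0}, {"dx": -0.0083, "dy": 0.026, "dz": 0, "rx": 0, "ry": 0, "rz": 0, "gripper": 0}, {"dx": -0.0083, "dy": 0.026, "dz": 0, "rx": 0, "ry": 0, "rz": 0, "gripper": 0}, {"dx": -0.0083, "dy": 0.026, "dz": 0, "rx": 0, "ry": 0, "rz": 0, "gripper": 0}, {"dx": -0.0083, "dy": 0.026, "dz": 0, "rx": 0, "ry": 0, "rz": 0, "gripper": 0}, {"dx": -0.0083, "dy": 0.026, "dz": 0, "rx": 0, "ry": 0, "rz": 0, "gripper": 0}, {"dx": -0.0083, "dy": 0.026, "dz": 0, "rx": 0, "ry": 0, "rz": 0, "gripper": 0}, {"dx": -0.0083, "dy": 0.026, "dz": 0, "rx": 0, "ry": 0, "rz": 0, "gripper": 0}, {"dx": -0.0083, "dy": 0.026, "dz": 0, "rx": 0, "ry": 0, "rz": 0, "gripper": 0}, {"dx": -0.0083, "dy": 0.026, "dz": 0, "rx": 0, "ry": 0, "rz": 0, "gripper": 0}, {"dx": -0.004, "dy": 0.016, "dz": 0, "rx": 0, "ry": 0, "rz": 0, "gripper": 0}, {"dx": 0, "dy": 0, "dz": 0, "rx": 0, "ry": 0, "rz": 0, "gripper": 0}])

```text
t: 13.5
eef_pos: [490.9, 241.0, 225.2]
tcp_rot: [-1.569, 0.0, 1.286]
ft_force: [0.2, -0.4, -1.7]
opening: 0.35
```

>>> jog_arm(series=[{"dx": 0, "dy": 0, "dz": -0.015, "rx": 0, "ry": 0, "rz": 0, "gripper": 0}, {"dx": 0, "dy": 0, "dz": -0.025, "rx": 0, "ry": 0, "rz": 0, "gripper": 0}, {"dx": 0, "dy": 0, "dz": -0.02, "rx": 0, "ry": 0, "rz": 0, "gripper": 0}, {"dx": 0, "dy": 0, "dz": -0.015, "rx": 0, "ry": 0, "rz": 0, "gripper": 0}, {"dx": 0, "dy": 0, "dz": 0, "rx": 0, "ry": 0, "rz": 0, "gripper": 0}, {"dx": 0, "dy": 0, "dz": 0, "rx": 0, "ry": 0, "rz": 0, "gripper": 0}])

```text
t: 14.1
eef_pos: [492.3, 238.7, 151.0]
tcp_rot: [-1.57, 0.0, 1.284]
ft_force: [-0.8, -0.4, -2.3]
opening: 0.353
```

```bash
python3 - <<'E'
from h import *
s=env.state();print(s['t'],s['eef_pos'],s['tcp_rot'],s['ft_force'])
b=env.read_camera('scene');a=env.read_camera('wrist')
save(np.hstack([cv2.resize(b[120:320,380:620],None,fx=1.6,fy=1.6),cv2.resize(a[120:320,200:440],None,fx=1.6,fy=1.6)]),'s10')
E
```

```text
14.1 [492.27474577 238.68003332 150.97367482] [-1.57020188e+00  3.43366295e-04  1.28370753e+00] [-0.76434897 -0.39719107 -2.2732256 ]
```

View pics/s10.png

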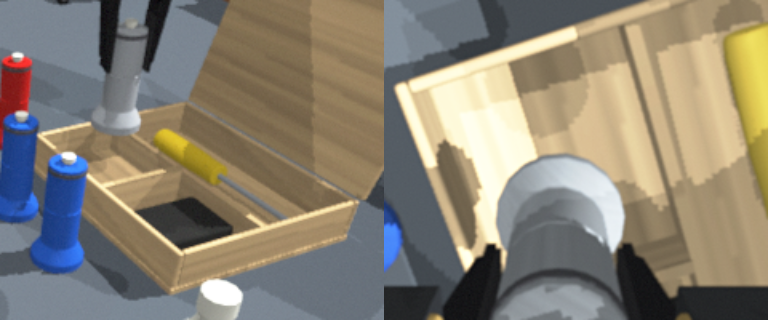

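The gauge is over its compartment, clear of the lid and walls. Lowering.

>>> jog_arm(series=[{"dx": 0, "dy": 0, "dz": -0.01, "rx": 0, "ry": 0, "rz": 0, "gripper": 0}, {"dx": 0, "dy": 0, "dz": -0.015, "rx": 0, "ry": 0, "rz": 0, "gripper": 0}, {"dx": 0, "dy": 0, "dz": -0.015, "rx": 0, "ry": 0, "rz": 0, "gripper": 0}, {"dx": 0, "dy": 0, "dz": -0.012, "rx": 0, "ry": 0, "rz": 0, "gripper": 0}, {"dx": 0, "dy": 0, "dz": -0.008, "rx": 0, "ry": 0, "rz": 0, "gripper": 0}, {"dx": 0, "dy": 0, "dz": -0.006, "rx": 0, "ry": 0, "rz": 0, "gripper": 0}, {"dx": 0, "dy": 0, "dz": -0.002, "rx": 0, "ry": 0, "rz": 0, "gripper": 0}, {"dx": 0, "dy": 0, "dz": 0, "rx": 0, "ry": 0, "rz": 0, "gripper": 0}, {"dx": 0, "dy": 0, "dz": 0, "rx": 0, "ry": 0, "rz": 0, "gripper": 0}])

```text
t: 15.1
eef_pos: [492.5, 239.0, 83.3]
tcp_rot: [-1.571, -0.0, 1.284]
ft_force: [1.0, 0.2, -0.4]
opening: 0.356
```

>>> jog_arm(series=[{"dx": 0, "dy": 0, "dz": -0.001, "rx": 0, "ry": 0, "rz": 0, "gripper": 0}, {"dx": 0, "dy": 0, "dz": -0.001, "rx": 0, "ry": 0, "rz": 0, "gripper": 0}, {"dx": 0, "dy": 0, "dz": 0, "rx": 0, "ry": 0, "rz": 0, "gripper": 0}, {"dx": 0, "dy": 0, "dz": 0, "rx": 0, "ry": 0, "rz": 0, "gripper": 0}])

```text
t: 15.5
eef_pos: [492.4, 238.9, 81.0]
tcp_rot: [-1.571, -0.0, 1.284]
ft_force: [-1.2, -0.5, -1.9]
opening: 0.358
```

>>> jog_arm(series=[{"dx": 0, "dy": 0, "dz": -0.0007, "rx": 0, "ry": 0, "rz": 0, "gripper": 0}, {"dx": 0, "dy": 0, "dz": 0, "rx": 0, "ry": 0, "rz": 0, "gripper": 0}, {"dx": 0, "dy": 0, "dz": 0, "rx": 0, "ry": 0, "rz": 0, "gripper": 0}])

```text
t: 15.8
eef_pos: [492.4, 238.9, 80.4]
tcp_rot: [-1.571, -0.0, 1.284]
ft_force: [0.1, -0.8, 1.5]
opening: 0.354
```

>>> jog_arm(series=[{"dx": 0, "dy": 0, "dz": 0, "rx": 0, "ry": 0, "rz": 0, "gripper": 0.45}, {"dx": 0, "dy": 0, "dz": 0, "rx": 0, "ry": 0, "rz": 0, "gripper": 0.6}, {"dx": 0, "dy": 0, "dz": 0, "rx": 0, "ry": 0, "rz": 0, "gripper": 0.9}, {"dx": 0, "dy": 0, "dz": 0, "rx": 0, "ry": 0, "rz": 0, "gripper": 0.9}, {"dx": 0, "dy": 0, "dz": 0, "rx": 0, "ry": 0, "rz": 0, "gripper": 0.9}, {"dx": 0, "dy": 0, "dz": 0, "rx": 0, "ry": 0, "rz": 0, "gripper": 0.9}, {"dx": 0, "dy": 0, "dz": 0, "rx": 0, "ry": 0, "rz": 0, "gripper": 0.9}, {"dx": 0, "dy": 0, "dz": 0, "rx": 0, "ry": 0, "rz": 0, "gripper": 0.9}])

```text
t: 16.6
eef_pos: [492.3, 238.9, 80.3]
tcp_rot: [-1.571, -0.0, 1.284]
ft_force: [-0.1, -0.6, 1.0]
opening: 0.893
```

```bash
python3 - <<'E'
from h import *
s=env.state();print(s['t'],s['eef_pos'],s['opening'],s['ft_force'])
b=env.read_camera('scene');a=env.read_camera('wrist')
save(np.hstack([cv2.resize(b[120:320,380:620],None,fx=1.6,fy=1.6),cv2.resize(a[180:380,200:440],None,fx=1.6,fy=1.6)]),'s11')
E
```

```text
16.6 [492.33242748 238.89990391  80.2557568 ] 0.8926724422112529 [-0.14907399 -0.55446555  0.95638424]
```

View pics/s11.png

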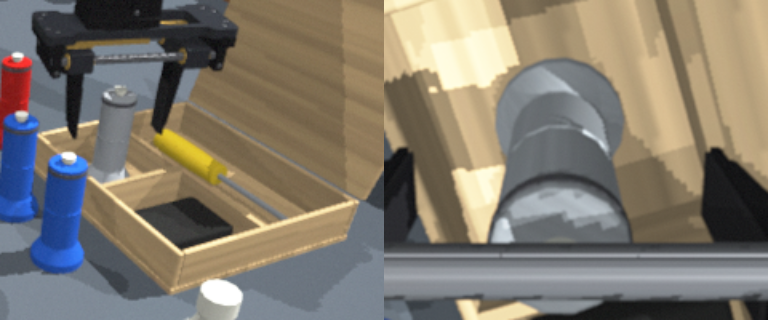

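The gauge stands upright in its compartment and the fingers are clear. Rising straight up.

>>> jog_arm(series=[{"dx": 0, "dy": 0, "dz": 0.01, "rx": 0, "ry": 0, "rz": 0, "gripper": 0.9}, {"dx": 0, "dy": 0, "dz": 0.025, "rx": 0, "ry": 0, "rz": 0, "gripper": 0.9}, {"dx": 0, "dy": 0, "dz": 0.03, "rx": 0, "ry": 0, "rz": 0, "gripper": 0.9}, {"dx": 0, "dy": 0, "dz": 0.03, "rx": 0, "ry": 0, "rz": 0, "gripper": 0.9}, {"dx": 0, "dy": 0, "dz": 0.03, "rx": 0, "ry": 0, "rz": 0, "gripper": 0.9}, {"dx": 0, "dy": 0, "dz": 0.03, "rx": 0, "ry": 0, "rz": 0, "gripper": 0.9}, {"dx": 0, "dy": 0, "dz": 0.03, "rx": 0, "ry": 0, "rz": 0, "gripper": 0.9}, {"dx": 0, "dy": 0, "dz": 0, "rx": 0, "ry": 0, "rz": 0, "gripper": 0.9}, {"dx": 0, "dy": 0, "dz": 0, "rx": 0, "ry": 0, "rz": 0, "gripper": 0.9}, {"dx": 0, "dy": 0, "dz": 0, "rx": 0, "ry": 0, "rz": 0, "gripper": 0.9}])

```text
t: 17.7
eef_pos: [491.9, 238.8, 264.6]
tcp_rot: [-1.57, 0.001, 1.284]
ft_force: [0.0, -0.1, -1.1]
opening: 0.899
```

```bash
python3 - <<'E'
from h import *
s=env.state();print(s['t'],s['eef_pos'],s['opening'],s['ft_force'])
b=env.read_camera('scene');a=env.read_camera('wrist');save(b,'s12');save(a,'w12')
E
```

```text
17.7 [491.87449843 238.75320513 264.60084314] 0.898967856614055 [ 0.02775921 -0.10954995 -1.07331108]
```

View pics/s12.png

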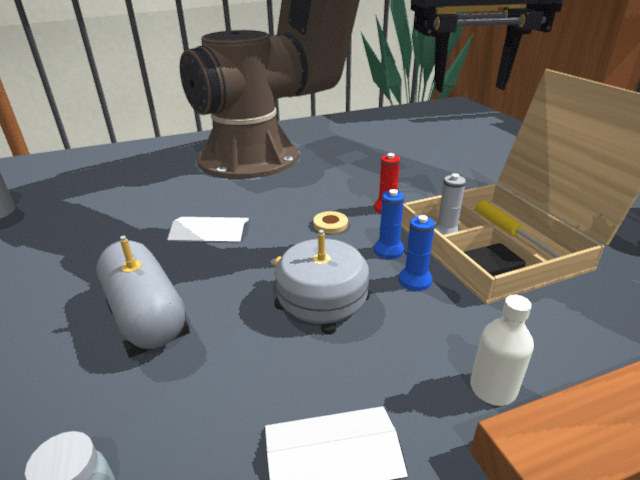

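View pics/w12.png

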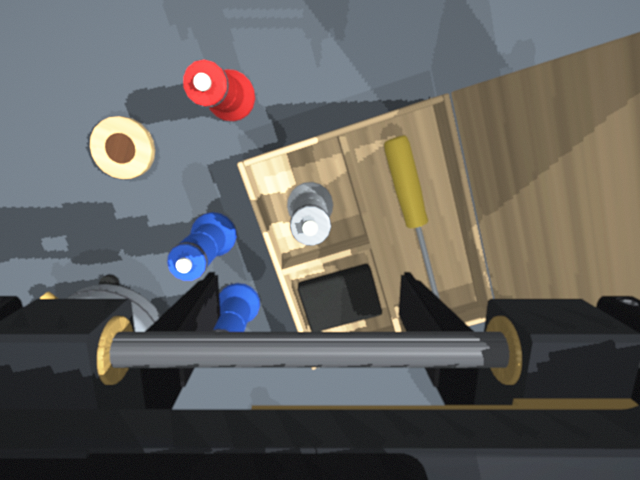

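The steel gauge stands upright in the middle of its compartment (scene px 453,205; wrist px 310,215). The arm touches nothing, and the look-alikes and tanks have not moved. Handing in.

```bash
python3 - <<'E'
from h import *
print(env.job_done())
E
```

```text
the job is handed in; nothing more can be done
None
```

The job is done and was handed in at about 17.8 s. I took the bare-steel gauge from the box and pressed it straight down onto the round tank's stem. It stayed home for about 1.5 s, and I then stood it back upright in the same compartment and let go.

- **On the stem:** The gauge stopped where expected for the foot resting on the tank, with a push of about 15–19 N. The scene image showed the rod up by about 19 mm.
- **After lifting off:** The rod drew back in. The last pictures show the gauge upright in its compartment, with the arm clear above and the tanks and look-alikes where they were.
- **Side force while pressing:** There was a side force of up to about 6 N at the stem. I had shifted 1 mm sideways to ease an initial 3 N, but it came back in the opposite direction at full press. Nothing slipped visibly.
- **Camera disagreement:** The top and scene cameras differed by 1–4 mm on positions, which was well within the fit.

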